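Scoop milling balls into the grinding bowl

ROBOT

A 7-joint arm with a two-finger parallel gripper is mounted at the origin on the work surface; the furniture and walls round the work are solid. World frame = base frame: x ahead of the robot, y to its left, z up, the work surface at z = 0. Lengths are in m, angles in rad, forces in N, time in s.
With the tool pointing down it reaches from about 0.4 to 0.75 m from the base axis. Payload 19.5 kg.
Tool frame: the origin (TCP) lies at the very end of the fingers, on their centre line; the grasp point (between the pads) lies bot.grasp_offset behind it (bot.grasp_offset is the distance from the TCP to the grasp point, in m); z points along the fingers, y is the line along which they close (so a half turn about z gives the same grasp; the last joint's range is limited). The gripper opens to 85 mm and grips with 20 to 120 N. Pads are 22 mm wide; open, the fingers measure 114 mm over their backs; the gripper's body (76 mm by 85 mm) begins 54 mm behind the grasp point. The pads swing forward as they close: fully open they stand 13 mm farther back than shut.
Start: joints at [1.176, 0.707, -0.028, 1.485, 0.022, 0.951, -0.075], TCP at [0.199, -0.54, 0.231] pointing down, gripper open.
Joint ranges: [-2.71, 2.71], [-0.32, 2.16], [-1.57, 1.52], [0, 2.45], [-1.46, 4.6], [0, 2.02], [-2.83, 2.83]. Speed limits (rad/s): [1.89, 1.89, 2.57, 2.57, 3.01, 3.01, 3.01].

INTERFACE

Orientations are given as a rotation vector (axis times angle).
In Python, from cell import bot gives the robot as it stands. The module is installed in compiled form; this text tells all that it offers.
- The arm moves only by the tool step_arm, never from a script. Its argument "deltas" is one flat list of numbers, 5 for each row, row after row: the shift along the world's x, y, z in cm, then the turn about the world's z in degrees, then the opening, from 0 (shut) to 1 (fully open). A call has 1 to 10 rows; each row is the pose to reach, as a shift and turn from the pose commanded when the call began; what a row does not reach only later rows make up. A row lasts 1/8 s, in which the tool goes at most 62.5 mm and 10.7 degrees, less where a joint would pass 70% of its speed; a pose out of reach is approached as far as the arm can. A call with a gripper value outside its range is refused whole. The fingers move at their own pace and stop on an object; the grip force is fixed at half the most. Time passes only in rows, so rows that repeat a pose let the fingers close. It gives the time, the measured TCP pose, the force, the opening and the grip force at its end, in the units of the state.
- bot.get_obs(): the state, without advancing time (a new reading comes with each control period).
- bot.get_image(name): name is "scene" or "top"; returns a dict with "pixels" (420x560x3 uint8, red, green, blue), "fx", "fy", "cx", "cy" (pixels), "distortion" ([k1, k2, p1, p2, k3] as OpenCV has them; the pictures are not rectified), "view" (4x4, takes a point from world to camera coordinates). Camera axes: x right, y up, looking along -z (the intrinsics and any distortion apply to the point x, -y, -z); pixel columns grow to the right and rows downward; lengths in m; the calibration is good to about 2 mm. A picture is of the moment at which its call begins. There is no depth.
- bot.job_done(): hands the job in; it is judged then, once.
The state is a dict: "clock": time; "joint_positions": joint angles; "dq": joint speeds; "tau": joint torques, N m; "eef_pos": TCP position; "tool_rot": TCP orientation; "force": force on the tool from outside, world axes, zero at the start; "torque": the same for the moment, N m; "grip_width": finger opening in m; "grip_force": force on a finger pad.
Only numpy, scipy, OpenCV 4.12 (cv2) and the standard library are available. Lean on these libraries where they do the work, as an engineer would, in place of code of your own. Each camera call takes 0.05 s, during which the arm holds its last target. There are 200 camera calls.

TASK

Charge the grinding bowl: take the scoop from its small steel tray, scoop milling balls out of the grey media tray and tip at least three of them into the steel bowl, using only the scoop on the balls and spilling none and leaving none in the scoop. Then put the scoop back level in its small steel tray and let go; leave the bottles and the timer alone and do not push the bowl about.

Things in the scene. Friction and masses are not known exactly. Their poses are not given: they have to be found in the camera images.
- scoop: Steel hand scoop with a raised black handle, about 0.09 kg. Origin: underside of its pan, at the pan's centre; x points to the open front, z up. Pan 81 mm long (x -35 to 46), 48 mm wide outside, 44 inside, floor 2 mm thick; side and back walls 24 mm high, sides only 13 mm for x 11 to 35, none beyond. The neck rises from the back wall.
- scoop_lip (a point): Middle of the scoop's thin open front edge, at underside height, 46 mm ahead of the scoop's origin. From this edge a 14 mm ramp rises back to a crest 3 mm high, then drops 1 mm to the pan floor: balls behind this sill stay until the front is tipped down about 25 to 30 degrees and run out at 45 to 50; packed ones may need a shake.
- scoop_grip (a point): Middle of the scoop's handle, 92 mm behind and 70 mm above the scoop's origin. The handle is a level bar along the scoop's x, 70 mm long, 14 mm wide, 17 mm high, with flat upright sides: grasp it across its width from above.
- rest_tray: Small pressed steel tray, fixed, 94 x 136 mm, 20 mm high, in which the pan of the scoop rests with the handle standing out over one short end. Origin: centre of its underside; y along its length, z up. Floor top 3 mm above the origin, flat for about 60 x 105 mm; sloping rims. At the start the scoop points along the tray's +y.
- media_tray: Grey open tray of milling balls, fixed, 256 x 66 mm, 45 mm high. Origin: centre of its underside; x along its length, z up. Floor top 5 mm up, x -100 to 100, 58 mm wide inside; sides upright, both ends slope outward, 60 degrees from level, to rims at x = +-123. The balls start between x = 13 and 87, the other half is empty. The scoop fits lengthwise, 5 mm free on each side.
- ball_1: One of six like glazed white ceramic milling balls, 20 mm across, 12 g; origin at its centre.
- ball_2: One of six like glazed white ceramic milling balls, 20 mm across, 12 g; origin at its centre.
- ball_3: One of six like glazed white ceramic milling balls, 20 mm across, 12 g; origin at its centre.
- ball_4: One of six like glazed white ceramic milling balls, 20 mm across, 12 g; origin at its centre.
- ball_5: One of six like glazed white ceramic milling balls, 20 mm across, 12 g; origin at its centre.
- ball_6: One of six like glazed white ceramic milling balls, 20 mm across, 12 g; origin at its centre.
- bowl: Round steel grinding bowl, open at the top, loose, 0.8 kg, 97 mm across and 56 mm high, mouth 88 mm across inside, floor 6 mm thick. Origin: centre of its underside; z up.
- brown_bottle: Bystander: brown reagent bottle with a blue cap, 60 mm across, 98 mm high. Origin: centre of its underside. Bowl and bottle may stand in either of two places left of the trays.
- white_bottle: Bystander: white reagent bottle with a green cap, 48 mm across, 93 mm high. Origin: centre of its underside.
- timer: Bystander: flat white countdown timer, 62 x 62 x 18 mm. Origin: centre of its underside.
Mind the look-alikes: they are no part of the job. What is shaped like the bowl but orange is not meant.

How it is judged:
By the outcome, as a careful person would: the job done as asked, in the order asked, and still so for the second after the job is handed in, with the robot touching nothing.
It also fails if it takes over 67 s, if anything falls off the work surface, if the arm or the gripper's body presses on something with over 40 N, if the wrist force passes 120 N, or if a joint passes its speed limit or range.

## Working session

There is one attempt and no reset: what is moved stays moved. The work goes in short steps, Python scripts to look and compute and a tool call to move; the robot and the scene stay as the last step left them, time stands still between calls to the robot, and variables do not carry over. Pictures are saved under pics/ and viewed, at most 10 in all, crops included, and the job is handed in when it is done.

Besides the shell and the picture viewer there is one more tool, called after "Emit:" by a JSON object that holds its "method" and its "body". step_arm: Moves the arm, as the interface text tells. Its arguments: {"type":"object","properties":{"deltas":{"type":"array","items":{"type":"number"}}},"required":["deltas"]}

```bash
mkdir -p pics
cat > h.py <<'E'
import numpy as np, cv2
from cell import bot
def snap(name,fn,crop=None,s=1):
    im=bot.get_image(name); p=im["pixels"][:,:,::-1]
    if crop: 
        a,b,c,d=crop; p=p[b:d,a:c]
    p=cv2.resize(p,None,fx=s,fy=s,interpolation=cv2.INTER_CUBIC); cv2.imwrite("pics/"+fn,p); return im
def K(im): return np.array([[im["fx"],0,im["cx"]],[0,im["fy"],im["cy"]],[0,0,1]]),np.array(im["distortion"],float)
def ray(im,u,v,z):
    k,d=K(im); n=cv2.undistortPoints(np.array([[[u,v]]],float),k,d)[0,0]
    V=np.array(im["view"]);R=V[:3,:3];c=-R.T@V[:3,3]
    w=R.T@np.array([n[0],-n[1],-1]); return c+w*(z-c[2])/w[2]
def proj(im,P):
    k,d=K(im);V=np.array(im["view"]);p=np.atleast_2d(P)@V[:3,:3].T+V[:3,3]
    p=p*[1,-1,-1]; return cv2.projectPoints(p,np.zeros(3),np.zeros(3),k,d)[0][:,0]
E
python3 - <<'E'
from h import *
im=snap("top","t0.png",None,1.4);snap("scene","s0.png",None,1.4)
o=bot.get_obs();print(o,bot.grasp_offset)
V=im["view"];print(-np.array(V)[:3,:3].T@np.array(V)[:3,3])
E
```

```text
{'clock': 0.1, 'joint_positions': array([ 1.17632442,  0.70700914, -0.02761346,  1.48492435,  0.02198728,
        0.95092115, -0.07547193]), 'dq': array([-0.00071196, -0.00223325, -0.00033145, -0.00038566, -0.00023008,
       -0.00052592, -0.00022025]), 'tau': array([ 2.36804808e-03, -8.84289908e+01,  1.23684224e+00, -2.36454266e+01,
        1.69058883e-02,  5.06781522e-03,  1.59528013e-04]), 'eef_pos': array([ 0.19858532, -0.53937472,  0.23089898]), 'tool_rot': array([-3.09191735e+00, -5.51124665e-01,  2.96778380e-04]), 'force': array([-0.16514057,  0.1301346 ,  0.49211737]), 'torque': array([ 0.00436323, -0.06580698, -0.03608503]), 'grip_force': 0.0, 'grip_width': 0.08518194689342738} 0.0187
[0.38021408 0.00819228 1.08687293]
```

View pics/t0.png

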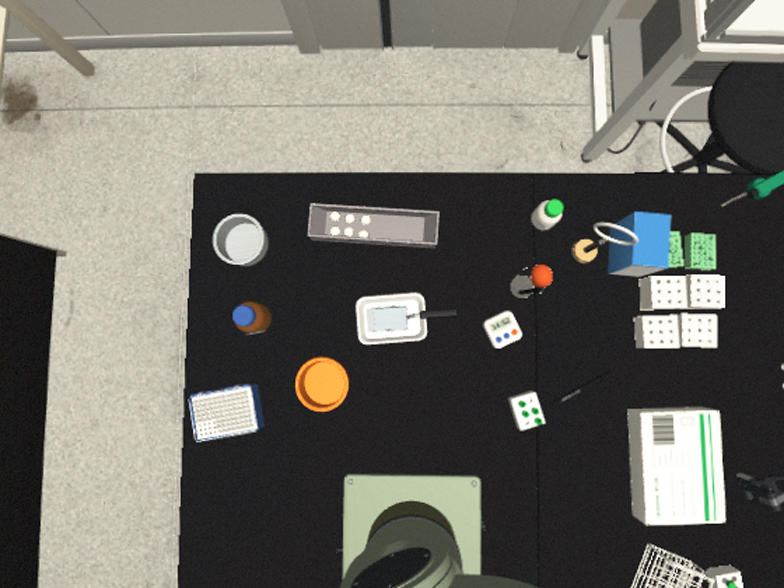

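View pics/s0.png

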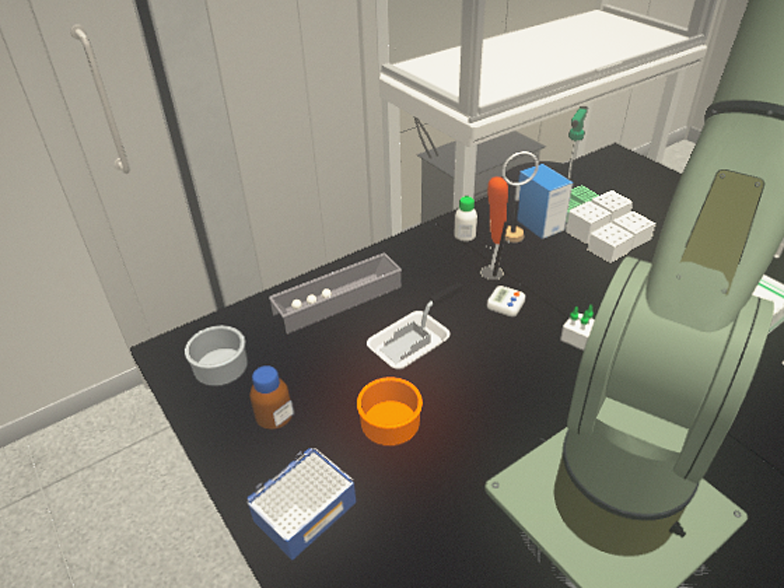

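The top view (1.4x) shows the media tray at (310–438, 205–245) with its balls at the left (+y) end. The rest tray is at (392,318) with the scoop handle pointing right (−y). The bowl is at (240,240), the brown bottle at (252,318) and the timer at (503,330). The orange bowl is the look-alike. Next I'll take an enlarged crop.

Run:
```python
from h import *
snap("top","t1.png",(145,135,345,255),4)
```

```text
(no output)
```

View pics/t1.png

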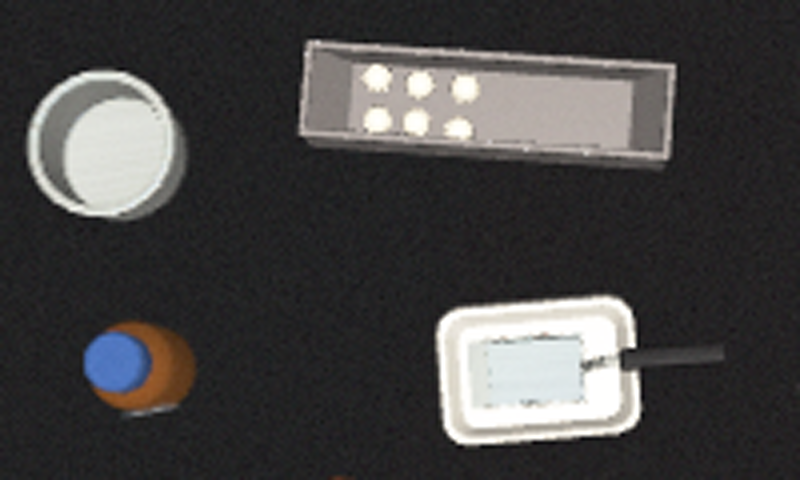

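The crop (4x, offset 145,135) shows:
- Media rim corners at (308,41), (676,64), (670,159) and (301,136), with six balls in a 2x3 block at the left.
- Bowl mouth centred at about (103,143).
- Scoop pan spanning (472–582, 338–404), with the handle running from (622,359) to (723,353).

Run:
```python
from h import *
im=bot.get_image("top")
def W(u,v,z): return ray(im,145+(u-.0)/4-.375,135+v/4-.375,z)
np.set_printoptions(precision=4,suppress=True)
C=[W(*c,.045) for c in [(308,41),(676,64),(670,159),(301,136)]]
c=np.mean(C,0);ax=(C[0]-C[1]+C[3]-C[2])/2
print("media",c,np.linalg.norm(ax),np.degrees(np.arctan2(ax[1],ax[0])),np.linalg.norm(C[0]-C[3]))
h=[W(622,359,.0815),W(723,353,.0815)];d=h[0]-h[1]
print("handle",h,np.mean(h,0),np.linalg.norm(d),np.degrees(np.arctan2(d[1],d[0])))
r=[W(*p,.02) for p in [(437,307),(633,296),(640,432),(446,445)]]
print("rest",np.mean(r,0),np.degrees(np.arctan2(*(r[0]-r[1])[1::-1])),np.linalg.norm(r[0]-r[1]),np.linalg.norm(r[0]-r[3]))
print("bowl",W(103,143,.056),np.linalg.norm(W(27,143,.056)-W(180,143,.056)))
for b in [(377,77),(420,84),(465,88),(377,121),(415,122),(459,129)]: print("ball",W(*b,.015))
print("pan",W(582,338,.027),W(584,404,.027),W(472,372,.003))
print("brown",W(117,363,.098))
```

```text
media [0.6183 0.0777 0.045 ] 0.2535383413273713 86.43468914498791 0.0667705202436055
handle [array([ 0.439 , -0.0137,  0.0815]), array([ 0.4433, -0.079 ,  0.0815])] [ 0.4412 -0.0464  0.0815] 0.06543787351088218 93.7538731556239
rest [0.4349 0.0421 0.02  ] 93.53091074100028 0.13570276924842686 0.09533910737418463
bowl [0.5857 0.3399 0.056 ] 0.10610495616000523
ball [0.6414 0.1585 0.015 ]
ball [0.6364 0.1279 0.015 ]
ball [0.6335 0.096  0.015 ]
ball [0.6097 0.1578 0.015 ]
ball [0.6091 0.1309 0.015 ]
ball [0.6041 0.0998 0.015 ]
pan [0.4564 0.0125 0.027 ] [0.4114 0.0109 0.027 ] [0.4339 0.0894 0.003 ]
brown [0.4333 0.3118 0.098 ]
```

Emit:
{"method": "step_arm", "body": {"deltas": [2.4,4.9,0,7.5,1,4.9,9.8,0,15,1,7.3,14.7,0,22.5,1,9.7,19.6,0,30,1,12.2,24.5,0,37.5,1,14.6,29.4,-2,45,1,17,34.3,-4,52.5,1,19.5,39.2,-6,60,1,22,44.1,-8,67,1,24.3,49,-10,73.4,1]}}

```text
clock: 1.45
eef_pos: [0.4424, -0.0479, 0.1306]
tool_rot: [2.146, 2.294, 0.0]
force: [1.7, -0.2, 0.2]
grip_width: 0.0856
grip_force: 0.0
```

Emit:
{"method": "step_arm", "body": {"deltas": [0,0,0,0,1]}}

```text
clock: 1.58
eef_pos: [0.4424, -0.0458, 0.1301]
tool_rot: [-2.14, -2.297, -0.001]
force: [0.3, -1.6, 0.3]
grip_width: 0.0852
grip_force: 0.0
```

```bash
cat >> h.py <<'E'
def yaw(o):
    v=o["tool_rot"]; R=cv2.Rodrigues(np.array(v))[0]; return np.degrees(np.arctan2(R[1,1],R[0,1])),np.degrees(np.arccos(-R[2,2])),R
def st():
    o=bot.get_obs();y,t,_=yaw(o);print(round(o["clock"],2),o["eef_pos"].round(4),"yaw",round(y,2),"tilt",round(t,2),"F",o["force"].round(2),"T",o["torque"].round(2),o["grip_width"].round(4))
E
python3 - <<'E'
from h import *
st(); snap("top","t2.png",(235,190,375,280),5)
E
```

```text
Traceback (most recent call last):
  File "h.py", line 19, in st
    o=bot.get_obs();y,t,_=yaw(o);print(round(o["clock"],2),o["eef_pos"].round(4),"yaw",round(y,2),"tilt",round(t,2),"F",o["force"].round(2),"T",o["torque"].round(2),o["grip_width"].round(4))
                                                                                                                                                                     ^^^^^^^^^^^^^^^^^^^^^
AttributeError: 'float' object has no attribute 'round'
```

Emit:
{"method": "step_arm", "body": {"deltas": [0,0,-2,0,1,0,0,-4,0,1,0,0,-6,0,1,0,0,-7.4,0,1,0,0,-7.4,0,1,0,0,-7.4,0,0.5]}}

```text
clock: 2.33
eef_pos: [0.4418, -0.0499, 0.0578]
tool_rot: [2.151, 2.289, 0.0]
force: [-0.1, -0.2, -0.5]
grip_width: 0.0697
grip_force: 0.0
```

```bash
sed -i 's/o\["grip_width"\].round(4)/round(o["grip_width"],4)/' h.py
python3 - <<'E'
from h import *
st(); snap("scene","s1.png",(230,190,350,280),6)
E
```

```text
2.33 [ 0.4418 -0.0499  0.0578] yaw 3.57 tilt 0.02 F [-0.08 -0.23 -0.53] T [-0.01 -0.02 -0.03] 0.0697
```

View pics/s1.png

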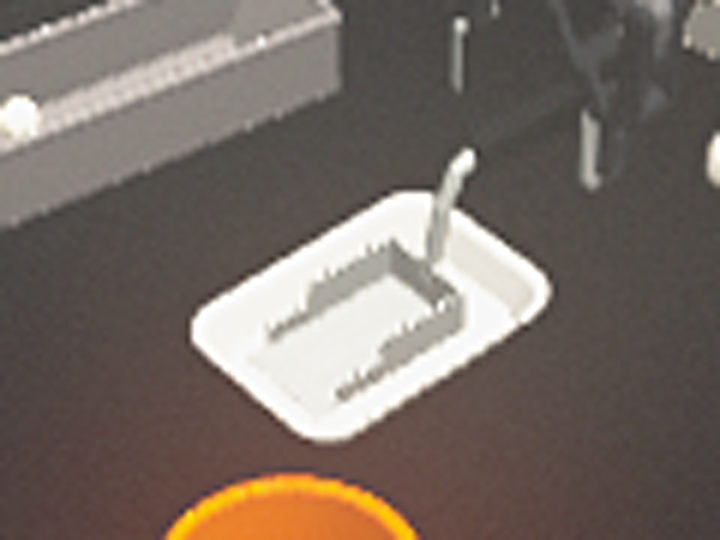

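The pads (at (460,50) and (590,150)) stand either side of the dark handle behind the neck, so I'll close.

Emit:
{"method": "step_arm", "body": {"deltas": [0,0,-0.2,0,0.3,0,0,-0.2,0,0.1,0,0,-0.2,0,0,0,0,-0.2,0,0,0,0,-0.2,0,0,0,0,-0.2,0,0]}}

```text
clock: 3.12
eef_pos: [0.4417, -0.0496, 0.0553]
tool_rot: [2.15, 2.29, 0.0]
force: [0.8, -0.3, 2.2]
grip_width: 0.013
grip_force: 61.1
```

Emit:
{"method": "step_arm", "body": {"deltas": [0,0,0,0,0,0,0,1,0,0,0,0,3,0,0,0,0,5,0,0,0,0,5,0,0,0,0,5,0,0]}}

```text
clock: 3.88
eef_pos: [0.4415, -0.0496, 0.105]
tool_rot: [-2.15, -2.29, 0.0]
force: [-0.0, -1.3, -1.1]
grip_width: 0.0128
grip_force: 60.8
```

Run:
```python
from h import *
st(); snap("scene","s2.png",(210,150,350,270),5)
```

```text
3.88 [ 0.4415 -0.0496  0.105 ] yaw 3.61 tilt 0.02 F [-0.01 -1.32 -1.14] T [-0.   -0.03  0.  ] 0.0128
```

View pics/s2.png

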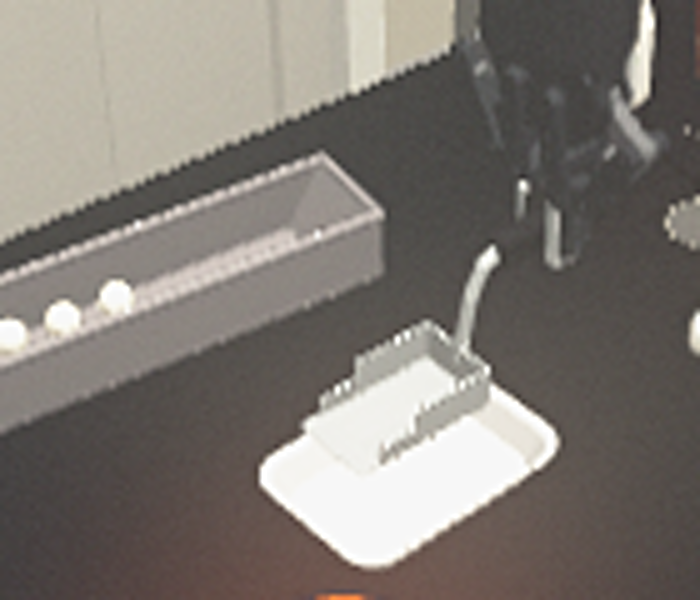

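The scoop is held level with an empty pan at (395,400). I'm moving it over the empty half of the media tray.

Emit:
{"method": "step_arm", "body": {"deltas": [0,0,1.5,0,0,4,-0.4,2,-1.8,0,8.4,-0.8,2,-3.6,0,12.8,-1.2,2,-5.4,0,16,-1.5,2,-7.2,0,16.8,-1.5,2,-7.2,0,16.8,-1.5,2,-7.2,0,16.8,-1.5,2,-7.2,0]}}

```text
clock: 4.92
eef_pos: [0.6089, -0.0645, 0.1251]
tool_rot: [-2.289, -2.151, 0.001]
force: [-0.4, 0.5, -0.1]
grip_width: 0.0128
grip_force: 60.7
```

Run:
```python
from h import *
st(); snap("top","t3.png",(210,130,330,220),6.5)
```

```text
4.92 [ 0.6089 -0.0645  0.1251] yaw -3.56 tilt 0.06 F [-0.42  0.48 -0.11] T [-0.08 -0.   -0.05] 0.0128
```

View pics/t3.png

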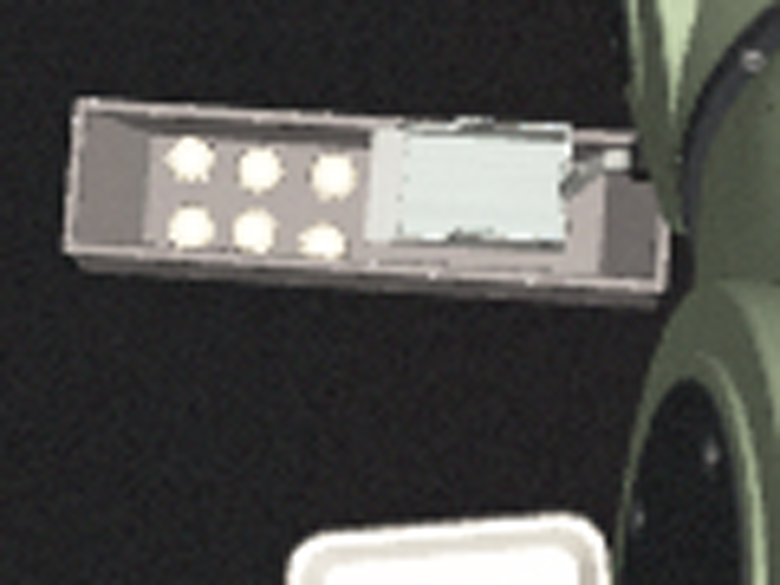

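Pan lip corners are at about (372,127) and (364,242), and back top corners at (572,124) and (566,245). The tray rim runs (78,98)–(67,250) at its left end. I'm checking the lateral alignment.

Run:
```python
from h import *
np.set_printoptions(precision=4,suppress=True)
im=bot.get_image("top")
def W(u,v,z): return ray(im,210+(u+.5)/6.5-.5,130+(v+.5)/6.5-.5,z)[:2]
c=np.array([.6183,.0777]);a=np.radians(86.43);u=np.array([np.cos(a),np.sin(a)]);n=np.array([u[1],-u[0]])
def T(n_,p): print(n_,p,"s",round((p-c)@u,4),"lat",round((p-c)@n,4))
for q in [(372,127),(364,242)]: T("lip",W(*q,.073))
for q in [(572,124),(566,245)]: T("back",W(*q,.097))
for q in [(78,98),(67,250),(663,285),(540,123)]: T("rim",W(*q,.045))
for q in [(190,158),(260,168),(333,175),(190,227),(254,231),(322,242)]: T("ball",W(*q,.015))
```

```text
lip [0.6403 0.0756] s -0.0007 lat 0.0221
lip [0.5922 0.0783] s -0.001 lat -0.0261
back [ 0.6354 -0.0062] s -0.0827 lat 0.0223
back [ 0.5861 -0.004 ] s -0.0835 lat -0.027
rim [0.6601 0.2028] s 0.1275 lat 0.034
rim [0.5945 0.2058] s 0.1264 lat -0.0318
rim [ 0.58   -0.0452] s -0.1251 lat -0.0305
rim [0.6492 0.0065] s -0.0691 lat 0.0353
ball [0.6414 0.1587] s 0.0822 lat 0.018
ball [0.6369 0.128 ] s 0.0514 lat 0.0155
ball [0.6339 0.0962] s 0.0194 lat 0.0144
ball [0.6108 0.1581] s 0.0797 lat -0.0125
ball [0.6091 0.1302] s 0.0518 lat -0.0125
ball [0.6043 0.1005] s 0.0219 lat -0.0154
```

Emit:
{"method": "step_arm", "body": {"deltas": [0.3,-0.4,0,0,0,0.3,-0.4,-2,0,0,0.3,-0.4,-4,0,0,0.3,-0.4,-5.5,0,0,0.3,-0.4,-6.3,0,0,0.3,-0.4,-6.6,0,0,0.3,-0.4,-6.7,0,0,0.3,-0.4,-6.7,0,0]}}

```text
clock: 6.02
eef_pos: [0.6129, -0.0686, 0.0587]
tool_rot: [2.29, 2.151, 0.001]
force: [-0.2, 0.4, -1.0]
grip_width: 0.013
grip_force: 60.8
```

Emit:
{"method": "step_arm", "body": {"deltas": [0,0,-0.1,0,0,0,0,-0.1,0,0]}}

```text
clock: 6.28
eef_pos: [0.613, -0.069, 0.0579]
tool_rot: [2.289, 2.15, 0.0]
force: [-1.2, -2.3, 7.3]
grip_width: 0.0128
grip_force: 62.0
```

Emit:
{"method": "step_arm", "body": {"deltas": [0.05,0.8,0.04,0,0,0.1,1.8,0.04,0,0,0.17,2.8,0.04,0,0,0.24,3.8,0.04,0,0,0.3,4.8,0.04,0,0,0.36,5.8,0.04,0,0,0.42,6.8,0.04,0,0,0.49,7.8,0.04,0,0,0.52,8.4,0.04,0,0,0.55,8.8,0.04,0,0]}}

```text
clock: 7.52
eef_pos: [0.6185, 0.0192, 0.0582]
tool_rot: [2.289, 2.15, -0.0]
force: [0.1, -5.1, 8.3]
grip_width: 0.0127
grip_force: 62.1
```

Emit:
{"method": "step_arm", "body": {"deltas": [0.02,0.4,0,0,0,0.05,0.8,0,0,0,0.07,1.1,0,0,0,0.07,1.1,0,0,0]}}

```text
clock: 8.02
eef_pos: [0.6192, 0.0303, 0.0582]
tool_rot: [2.289, 2.15, 0.0]
force: [-0.6, -3.8, 6.9]
grip_width: 0.013
grip_force: 61.9
```

Run:
```python
from h import *
st(); snap("top","t4.png",(210,130,330,220),6.5)
```

```text
8.03 [0.6192 0.0303 0.0582] yaw -3.59 tilt 0.07 F [-0.62 -3.82  6.86] T [-0.76  0.03 -0.02] 0.013
```

View pics/t4.png

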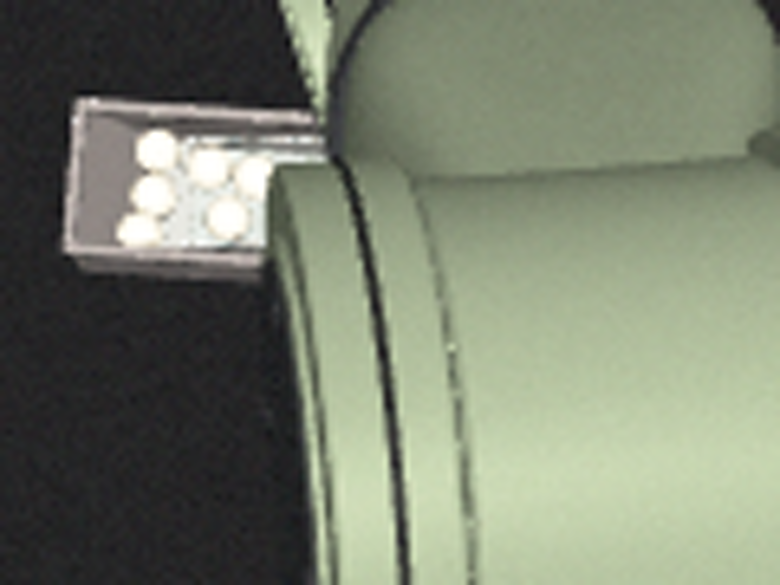

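Three balls sit in the pan at (208,165), (252,177) and (227,217). Three lie on the ramp at the tray end. I'll go slightly further so the front one seats behind the sill, then back off gently and lift.

Emit:
{"method": "step_arm", "body": {"deltas": [0.02,0.3,0,0,0,0.04,0.6,0,0,0,0.05,0.8,0,0,0,0.05,0.8,0,0,0,0.05,0.8,0,0,0]}}

```text
clock: 8.7
eef_pos: [0.6197, 0.0377, 0.0582]
tool_rot: [2.289, 2.149, -0.0]
force: [-0.3, -7.2, 9.1]
grip_width: 0.0129
grip_force: 62.2
```

Run:
```python
from h import *
st(); snap("top","t5.png",(210,130,270,175),10)
```

```text
8.7 [0.6197 0.0377 0.0582] yaw -3.62 tilt 0.09 F [-0.28 -7.2   9.12] T [-1.32  0.17 -0.12] 0.0129
```

View pics/t5.png

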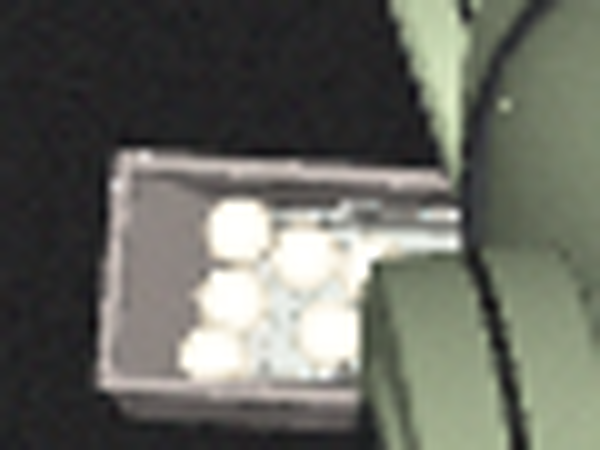

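The pan holds its three balls, and the end three (240,230), (232,297) and (212,352) still rest on the ramp against the slope. Backing off gently.

Emit:
{"method": "step_arm", "body": {"deltas": [-0.01,-0.1,0,0,0,-0.02,-0.3,0,0,0,-0.04,-0.6,0.02,0,0,-0.06,-1,0.05,0,0,-0.09,-1.5,0.05,0,0,-0.12,-2,0.05,0,0,-0.15,-2.4,0.05,0,0,-0.17,-2.7,0.05,0,0,-0.18,-2.9,0.05,0,0,-0.19,-3,0.05,0,0]}}

```text
clock: 10.0
eef_pos: [0.6175, 0.0084, 0.0582]
tool_rot: [-2.29, -2.151, 0.0]
force: [0.3, 1.1, 1.2]
grip_width: 0.0128
grip_force: 61.1
```

Emit:
{"method": "step_arm", "body": {"deltas": [0,0,0.3,0,0,0,0,0.8,0,0,0,0,1.5,0,0,0,0,2.3,0,0,0,0,3.1,0,0,0,0,3.9,0,0,0,0,4.7,0,0,0,0,5.3,0,0,0,0,5.7,0,0,0,0,6,0,0]}}

```text
clock: 11.25
eef_pos: [0.6174, 0.0085, 0.1183]
tool_rot: [-2.29, -2.151, 0.0]
force: [0.1, -1.2, -1.7]
grip_width: 0.0127
grip_force: 60.7
```

Run:
```python
from h import *
st(); im=bot.get_image("top")["pixels"][:,:,::-1][130:195,150:280];sc=bot.get_image("scene")["pixels"][:,:,::-1][155:265,130:350]
a=cv2.resize(im,(600,300),interpolation=cv2.INTER_CUBIC);b=cv2.resize(sc,(600,300),interpolation=cv2.INTER_CUBIC)
cv2.imwrite("pics/c6.png",np.vstack([a,b]))
```

```text
11.25 [0.6174 0.0085 0.1183] yaw -3.58 tilt 0.01 F [ 0.1  -1.17 -1.7 ] T [-0.11  0.04 -0.01] 0.0127
```

View pics/c6.png

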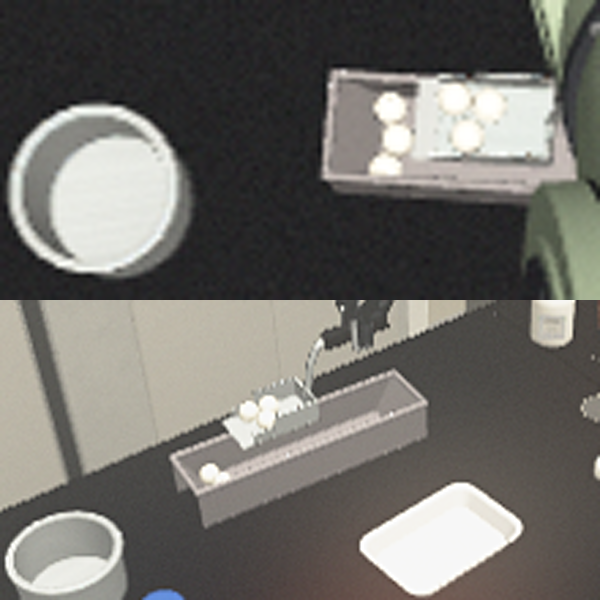

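Top view: three balls sit in the pan at (455,98), (488,104) and (466,135), up against the sill. The three others are left in the tray at (390,107), (398,138) and (385,162). The bowl centre is at about (96,188), as before. I'm carrying the load smoothly to the bowl.

Emit:
{"method": "step_arm", "body": {"deltas": [-0.09,0.5,0.1,0,0,-0.26,1.5,0.2,0,0,-0.52,3,0.3,0,0,-0.87,5,0.3,0,0,-1.31,7.5,0.3,0,0,-1.75,10,0.3,0,0,-2.18,12.5,0.3,0,0,-2.62,15,0.3,0,0,-3.06,17.5,0.3,0,0,-3.4,19.5,0.3,0,0]}}

```text
clock: 12.6
eef_pos: [0.5827, 0.2057, 0.1212]
tool_rot: [-2.288, -2.152, -0.0]
force: [0.4, -0.4, -0.7]
grip_width: 0.0129
grip_force: 60.7
```

Emit:
{"method": "step_arm", "body": {"deltas": [-0.26,1.5,0,0,0,-0.4,2.2,0,0,0,-0.44,2.5,0,0,0,-0.44,2.5,0,0,0]}}

```text
clock: 13.1
eef_pos: [0.5792, 0.2279, 0.1212]
tool_rot: [2.29, 2.15, -0.0]
force: [1.4, 0.2, 0.1]
grip_width: 0.0129
grip_force: 60.7
```

Run:
```python
from h import *
st(); im=bot.get_image("top")["pixels"][:,:,::-1][130:195,150:240];sc=bot.get_image("scene")["pixels"][:,:,::-1][155:305,90:270]
a=cv2.resize(im,None,fx=5,fy=5,interpolation=cv2.INTER_CUBIC);b=cv2.resize(sc,(390,325),interpolation=cv2.INTER_CUBIC)[:,:350]
cv2.imwrite("pics/c7.png",np.hstack([a,b]))
```

```text
13.1 [0.5792 0.2279 0.1212] yaw -3.62 tilt 0.02 F [1.4  0.19 0.14] T [-0.12  0.01 -0.06] 0.0129
```

View pics/c7.png

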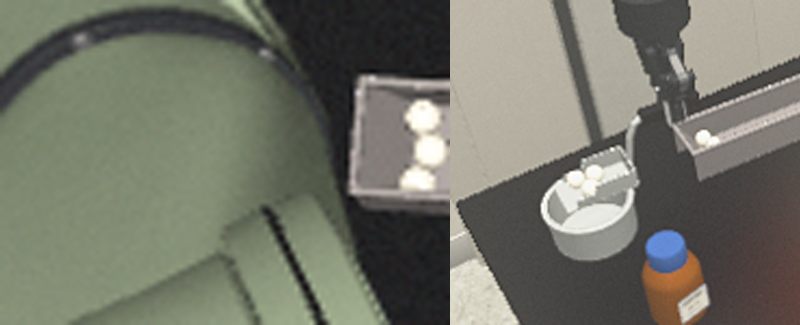

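The left half (top view) shows only the arm and the three tray balls. In the scene half, the three balls at (575,180), (593,173) and (590,188) are still in the scoop, over the bowl mouth centred at about (589,207). I'm checking their position against the bowl numerically.

```bash
cat >> h.py <<'E'
def balls(im,box):
    p=im["pixels"].astype(int);m=((p.min(2)>225)).astype(np.uint8);a,b,c,d=box
    M=np.zeros_like(m);M[b:d,a:c]=m[b:d,a:c]
    n,_,s,ct=cv2.connectedComponentsWithStats(M);return [(ct[i].round(1),s[i,4],s[i,:4]) for i in range(1,n) if s[i,4]>=4]
E
python3 - <<'E'
from h import *
np.set_printoptions(precision=4,suppress=True)
im=bot.get_image("scene")
g=lambda u,v:(90+(u-450)/2.167,155+v/2.167)
for b in [(575,180),(593,173),(590,188)]: print(ray(im,*g(*b),.080))
for b in [(541,207),(637,207),(589,240),(589,175)]: print("rim",ray(im,*g(*b),.056))
# bowl model projection to crop coords
q=proj(im,[[.586,.34,.056],[.586-.0485,.34,.056],[.586+.0485,.34,.056],[.586,.34-.0485,.056],[.586,.34+.0485,.056],[.588,.3678,.068]])
print(np.c_[450+(q[:,0]-90)*2.167,(q[:,1]-155)*2.167])
print(balls(im,(90,155,270,305)))
E
```

```text
[0.5953 0.345  0.08  ]
[0.5939 0.3244 0.08  ]
[0.5735 0.3368 0.08  ]
rim [0.6043 0.3867 0.056 ]
rim [0.5409 0.301  0.056 ]
rim [0.5262 0.3637 0.056 ]
rim [0.6208 0.323  0.056 ]
[[587.2549 198.6108]
 [605.2831 224.142 ]
 [570.253  174.487 ]
 [627.4351 180.5422]
 [545.6677 217.3268]
 [560.4015 200.3796]]
[(array([175.5, 210. ]), np.int32(4), array([175, 209,   2,   3], dtype=int32)), (array([208. , 218.3]), np.int32(39), array([204, 215,  10,   7], dtype=int32)), (array([165.7, 233.9]), np.int32(45), array([161, 231,  11,   8], dtype=int32)), (array([155. , 237.3]), np.int32(64), array([151, 232,   9,  13], dtype=int32)), (array([149.7, 250.2]), np.int32(350), array([132, 234,  42,  28], dtype=int32)), (array([266.4, 244.9]), np.int32(78), array([262, 238,   8,  15], dtype=int32))]
```

Emit:
{"method": "step_arm", "body": {"deltas": [-0.2,0.2,0,0,0,-0.4,0.6,0,0,0,-0.4,0.8,0,0,0,-0.4,0.8,0,0,0]}}

```text
clock: 13.75
eef_pos: [0.575, 0.2367, 0.1212]
tool_rot: [-2.289, -2.151, 0.0]
force: [0.6, 0.4, -1.2]
grip_width: 0.0129
grip_force: 60.7
```

Emit:
{"method": "step_arm", "body": {"deltas": [-0.38,-6.2,0,0,0,-0.38,-6.2,0,0,0,-0.38,-6.2,0,0,0,-0.38,-6.2,0,0,0]}}

```text
clock: 14.25
eef_pos: [0.5712, 0.1754, 0.1211]
tool_rot: [-2.288, -2.152, -0.0]
force: [0.2, -0.2, -0.3]
grip_width: 0.0128
grip_force: 60.7
```

```bash
cat > look.py <<'E'
from h import *
np.set_printoptions(precision=4,suppress=True,linewidth=150)
st();o=bot.get_obs();im=bot.get_image("scene")
y=np.radians(yaw(o)[0]+90); u=np.array([np.cos(y),np.sin(y)]);n=np.array([u[1],-u[0]]);t=o["eef_pos"]
P=[[*(t[:2]+u*(.094+a)+n*b),t[2]-.053+h] for a,b,h in [(46,22,0),(46,-22,0),(-33,22,2),(-33,-22,2)] for a,b,h in [(a/1e3,b/1e3,h/1e3)]]
print("pan px",proj(im,P))
for b in balls(im,(90,155,270,305)): print(b)
p=im["pixels"].mean(2).astype(int)
a=proj(im,P); x0,y0=a.min(0).astype(int)-4;x1,y1=a.max(0).astype(int)+5;y0-=6
print(x0,y0);print("\n".join(" ".join(f"{v:3d}" for v in r) for r in p[y0:y1,x0:x1]))
E
python3 look.py
```

```text
14.25 [0.5712 0.1754 0.1211] yaw -3.53 tilt 0.03 F [ 0.2  -0.18 -0.3 ] T [-0.12  0.03 -0.02] 0.0128
pan px [[159.7983 234.8419]
 [166.3302 245.5267]
 [189.872  222.3506]
 [197.0389 232.432 ]]
(array([197.2, 203.2]), np.int32(5), array([196, 202,   3,   3], dtype=int32))
(array([207.9, 218.3]), np.int32(40), array([204, 215,  10,   7], dtype=int32))
(array([185.3, 226.1]), np.int32(49), array([180, 224,  13,   6], dtype=int32))
(array([170.3, 235.4]), np.int32(165), array([160, 228,  23,  17], dtype=int32))
(array([146.8, 235.2]), np.int32(5), array([145, 234,   4,   3], dtype=int32))
(array([152.3, 253.6]), np.int32(282), array([132, 236,  42,  26], dtype=int32))
(array([266.4, 244.9]), np.int32(78), array([262, 238,   8,  15], dtype=int32))
155 212
 83  85  83  95 128 154 168 170 168 167 169 169 167 167 167 169 170 170 171 172 145 133  90  69  72  76  73  74  74  76  76  75  75  74  76  72  73 138 173 176 154 133 125 115 126 128 130
 83  84  85  89 126 153 164 169 166 167 167 168 167 167 167 170 170 173 147 134  93  70  72  72  73  71  73  75  71  76  77  76  72  73  75  76  74 126 
[... 6103 characters left out ...]
 135 130 127 182 224 242 183  79  68  73  73  73  69  72  69  71  73  70  70  70  69  67  66  69  69  71  69  70  72  67  70  70  70  67
157 154 152 154 151 151 150 148 148 145 142 139 136 133 132 126 197 234 240 170  71  67  69  71  74  70  70  72  67  72  70  73  72  68  70  71  72  70  66  69  69  70  67  69  69  69  69
153 153 146 144 140 142 143 139 139 135 133 130 131 131 132 146 212 239 228 144  73  70  73  72  70  68  69  72  72  71  68  69  68  70  70  70  72  68  69  69  70  66  69  68  71  67  67
185 205 215 217 217 218 221 221 209 217 246 252 245 191 142 193 232 238 193 120  77  67  73  70  66  70  72  71  70  73  72  71  69  67  71  73  69  70  70  68  67  71  70  66  69  70  70
```

Emit:
{"method": "step_arm", "body": {"deltas": [0.03,0.5,0,0,0,0.07,1.2,0,0,0,0.13,2.1,0,0,0,0.19,3.1,0,0,0,0.25,4.1,0,0,0,0.31,5,0,0,0,0.34,5.6,0,0,0,0.37,6,0,0,0,0.38,6.2,0,0,0,0.38,6.2,0,0,0]}}

```text
clock: 15.55
eef_pos: [0.5751, 0.2363, 0.1212]
tool_rot: [-2.29, -2.151, 0.0]
force: [0.0, 0.0, -0.7]
grip_width: 0.013
grip_force: 60.7
```

```bash
cat > look2.py <<'E'
from h import *
np.set_printoptions(precision=4,suppress=True,linewidth=150)
st();o=bot.get_obs()
for nm,box in (("scene",(80,150,280,320)),("top",(130,120,340,260))):
    im=bot.get_image(nm);p=im["pixels"].min(2);M=np.zeros_like(p);a,b,c,d=box;M[b:d,a:c]=(p[b:d,a:c]>=240)
    n,_,s,ct=cv2.connectedComponentsWithStats(M)
    y=np.radians(yaw(o)[0]+90); u=np.array([np.cos(y),np.sin(y)]);q=np.array([u[1],-u[0]]);t=o["eef_pos"];og=t[:2]+u*.094
    for i in range(1,n):
        if s[i,4]>=6:
            w=ray(im,*ct[i],t[2]-.053+.012)[:2]-og; wb=ray(im,*ct[i],.016)[:2]
            print(nm,ct[i].round(1),s[i,4],s[i,:4],"scoop x,lat mm",(np.array([w@u,-(w@q)])*1e3).round(),"at z16",wb)
E
python3 look2.py
```

```text
15.55 [0.5751 0.2363 0.1212] yaw -3.59 tilt 0.01 F [ 0.01  0.05 -0.67] T [-0.12 -0.03 -0.03] 0.013
scene [208.2 218.1] 28 [204 216  10   5] scoop x,lat mm [-135.   -0.] at z16 [0.6438 0.1662]
scene [162.1 234. ] 22 [160 232   6   5] scoop x,lat mm [-18.  -8.] at z16 [0.6599 0.2928]
scene [273.2 247. ] 213 [262 232  18  29] scoop x,lat mm [-218.  174.] at z16 [0.4482 0.0885]
scene [165.7 251.2] 18 [164 249   5   5] scoop x,lat mm [-5. 52.] at z16 [0.5958 0.3117]
top [234.3 152.8] 11 [233 151   4   4] scoop x,lat mm [-165.  -58.] at z16 [0.6442 0.1715]
top [235.6 159.6] 13 [234 158   4   4] scoop x,lat mm [-170.  -40.] at z16 [0.6246 0.1672]
top [233.4 165.8] 8 [232 165   4   3] scoop x,lat mm [-166.  -23.] at z16 [0.607  0.1732]
top [271.7 218.9] 110 [255 210  48  35] scoop x,lat mm [-277.  111.] at z16 [0.4576 0.0636]
top [279.3 227.5] 975 [260 214  40  28] scoop x,lat mm [-299.  132.] at z16 [0.4338 0.0423]
top [303.  231.7] 23 [300 221   5  21] scoop x,lat mm [-361.  139.] at z16 [ 0.4226 -0.0233]
```

Emit:
{"method": "step_arm", "body": {"deltas": [-0.07,-1.2,0,0,0,-0.16,-2.6,0,0,0,-0.25,-4.1,0,0,0,-0.34,-5.4,0,0,0,-0.38,-6.2,0,0,0,-0.38,-6.2,0,0,0,-0.09,-1.4,0,0,0,-0.38,-6.2,0,0,0,-0.38,-6.2,0,0,0,-0.38,-6.2,0,0,0]}}

```text
clock: 16.9
eef_pos: [0.5713, 0.175, 0.1212]
tool_rot: [-2.29, -2.151, -0.001]
force: [-0.1, 0.2, -1.6]
grip_width: 0.0129
grip_force: 60.7
```

```bash
python3 look2.py
python3 - <<'E'
from h import *
p=bot.get_image("scene")["pixels"].mean(2).astype(int)
print("\n".join(" ".join(f"{v:3d}" for v in r) for r in p[216:262:1,130:202:2]))
E
```

```text
16.9 [0.5713 0.175  0.1212] yaw -3.58 tilt 0.03 F [-0.05  0.18 -1.58] T [-0.06  0.04  0.02] 0.0129
scene [208.1 218. ] 31 [204 215  10   6] scoop x,lat mm [-74.  -0.] at z16 [0.6441 0.1664]
scene [273.2 247.1] 218 [262 232  18  29] scoop x,lat mm [-156.  175.] at z16 [0.448  0.0889]
scene [165.4 251.2] 20 [163 249   6   5] scoop x,lat mm [57. 52.] at z16 [0.5961 0.3123]
scene [147.7 258.3] 13 [145 257   6   3] scoop x,lat mm [100.  52.] at z16 [0.5995 0.3581]
top [162.5 170.3] 14 [161 169   4   4] scoop x,lat mm [85.  1.] at z16 [0.5939 0.3755]
top [287.8 211.7] 55 [269 210  34  10] scoop x,lat mm [-256.   89.] at z16 [0.4778 0.0191]
top [286.4 226.4] 611 [271 214  29  27] scoop x,lat mm [-255.  128.] at z16 [0.437  0.0227]
top [302.  233.6] 28 [295 221  10  22] scoop x,lat mm [-297.  144.] at z16 [ 0.4176 -0.0203]
174 175 175 173 172 174 175 173 171 172 172 157  94  85  83 130 167 170 149  96  71  70  71  74  76  75  68  59 194 160 126 115 164 176 142 128
175 175 172 173 174 173 175 172 171 171 173 165 104  83  81 124 167 126  99  70  75  74  75  73  71  70 123 157 209 161 233 114 1
[... 5650 characters left out ...]
 150 172 234 234 234 233 233 234 233 233 229 231 241 188 142 146 144 139 101  65  68  68  67  66  67  66  66  67  64  65  67
 73  71 101 236 232 205 252 247 225 234 235 233 232 231 230 229 241 210 142 146 145 144 140 105  66  67  65  68  66  64  65  65  65  67  65  68
 71  70  67 175 236 229 245 248 241 235 234 232 229 229 235 241 210 146 144 145 145 144 140 105  64  67  66  69  65  66  62  65  65  66  66  64
 68  71  70 135 207 234 240 236 228 231 218 224 236 243 236 207 145 145 149 148 149 144 141 102  68  64  67  65  61  62  60  60  63  67  66  63
 72  70  69 109 138 182 232 235 236 238 236 240 240 220 170 147 148 148 147 147 148 142 142  91  64  65  65  62  73 111 117 118  63  63  64  65
```

Emit:
{"method": "step_arm", "body": {"deltas": [0,-0.5,0,0,0,0,-1.5,0,0,0,0,-3,0,0,0,0,-5,0,0,0,0,-7.5,0,0,0,0,-10,0,0,0,0,-12.5,0,0,0,0,-15,0,0,0,0,-17,0,0,0,0,-18,0,0,0]}}

```text
clock: 18.3
eef_pos: [0.5712, -0.0072, 0.1212]
tool_rot: [2.291, 2.149, -0.0]
force: [0.7, 0.0, -1.1]
grip_width: 0.013
grip_force: 60.7
```

```bash
python3 look2.py
python3 - <<'E'
from h import *
im=bot.get_image("top");p=im["pixels"].mean(2).astype(int)
print(proj(im,[[.586,.34,.056],[.575,.09,.07]]))
print("\n".join(" ".join(f"{v:3d}" for v in r) for r in p[152:192,150:198]))
E
```

```text
18.3 [ 0.5712 -0.0072  0.1212] yaw -3.67 tilt 0.01 F [ 0.72  0.04 -1.07] T [-0.05  0.03 -0.02] 0.013
scene [208.2 218. ] 34 [204 215  10   7] scoop x,lat mm [108.  11.] at z16 [0.6439 0.1661]
scene [272.9 246.4] 254 [262 232  18  29] scoop x,lat mm [ 25. 184.] at z16 [0.4506 0.0879]
scene [132.6 250.5] 8 [132 247   2   8] scoop x,lat mm [303.  20.] at z16 [0.6479 0.3782]
scene [165.4 251.2] 20 [163 249   6   5] scoop x,lat mm [239.  64.] at z16 [0.5961 0.3123]
scene [162.  257.7] 7 [159 256   7   4] scoop x,lat mm [253.  79.] at z16 [0.5802 0.3287]
scene [143.3 258.6] 7 [142 258   4   2] scoop x,lat mm [290.  59.] at z16 [0.6051 0.3673]
top [234.  153.1] 20 [232 151   5   5] scoop x,lat mm [ 79. -45.] at z16 [0.6434 0.1722]
top [235.8 159.6] 19 [234 158   5   5] scoop x,lat mm [ 73. -28.] at z16 [0.6246 0.1668]
top [233.2 165.4] 15 [231 164   5   4] scoop x,lat mm [ 78. -12.] at z16 [0.608  0.1737]
top [162.6 170.2] 19 [161 168   5   5] scoop x,lat mm [266.  13.] at z16 [0.5941 0.3751]
top [182.8 172. ] 19 [181 170   5   5] scoop x,lat mm [211.  14.] at z16 [0.589  0.3169]
top [180. 
[... 7293 characters left out ...]
 234 233 234 232 232 228 234 184 104 109 118 118 117 115  88  79  50  33  31  35  37  36  40  36  37  35  35  39  34  34  35
 36  35  35  34  34  33  36  36  39  35  35  37  35  38  39  38  36  46  46  43  66  91 108 111 114 117 113 116 102  83  63  42  36  34  34  34  35  38  38  39  35  39  35  38  41  40  34  39
 41  36  34  37  35  37  40  36  37  40  34  39  41  34  37  36  32  35  36  36  35  41  54  58  53  53  55  43  37  41  38  36  41  31  37  36  37  37  35  35  39  37  33  38  37  38  40  38
 37  37  36  40  32  36  37  36  38  36  39  37  40  36  31  38  39  39  35  35  37  36  35  34  34  36  34  38  33  37  32  36  37  38  38  37  35  34  36  33  35  37  34  34  30  33  36  39
```

The numbers show three balls inside the bowl, three in the tray and an empty scoop. I'm returning the scoop to the rest tray.

Emit:
{"method": "step_arm", "body": {"deltas": [-3,-1,0,1.8,0,-6.5,-2.1,0,3.6,0,-10,-3.3,0,5.4,0,-12.5,-4.1,0,7.2,0,-12.95,-4.2,0,7.2,0,-12.95,-4.2,-2,7.2,0,-12.95,-4.2,-4,7.2,0,-12.95,-4.2,-5.5,7.2,0,-12.95,-4.2,-6,7.2,0,-12.95,-4.2,-6.2,7.2,0]}}

```text
clock: 19.7
eef_pos: [0.4422, -0.0471, 0.0592]
tool_rot: [2.15, 2.291, 0.0]
force: [-0.4, -0.5, 0.4]
grip_width: 0.0131
grip_force: 60.7
```

Emit:
{"method": "step_arm", "body": {"deltas": [0,0,-0.2,0,0,0,0,-0.35,0,0,0,0,-0.35,0,0]}}

```text
clock: 20.08
eef_pos: [0.4418, -0.0476, 0.0558]
tool_rot: [2.15, 2.29, 0.0]
force: [-0.1, 0.0, -0.8]
grip_width: 0.0128
grip_force: 60.8
```

```bash
python3 -c "
from h import *
st()"
```

```text
20.07 [ 0.4418 -0.0476  0.0558] yaw 3.61 tilt 0.01 F [-0.13  0.   -0.77] T [-0.04 -0.06  0.01] 0.0128
```

Emit:
{"method": "step_arm", "body": {"deltas": [0,-0.3,0,0,0,0,-0.3,-0.06,0,0,0,-0.3,-0.1,0,0]}}

```text
clock: 20.45
eef_pos: [0.4419, -0.0512, 0.0549]
tool_rot: [2.151, 2.289, -0.0]
force: [0.8, -6.8, 11.0]
grip_width: 0.0122
grip_force: 62.4
```

Emit:
{"method": "step_arm", "body": {"deltas": [0,0.05,0.06,0,0,0,0.05,0.06,0,0,0,0.05,0.06,0,0.3,0,0.05,0.06,0,0.5,0,0.05,0.06,0,0.6,0,0.05,0.06,0,0.6]}}

```text
clock: 21.2
eef_pos: [0.4417, -0.0501, 0.0552]
tool_rot: [-2.15, -2.29, 0.0]
force: [-0.1, 0.5, -0.7]
grip_width: 0.0515
grip_force: 0.0
```

Emit:
{"method": "step_arm", "body": {"deltas": [0,0,1,0,0.6,0,0,3,0,0.6,0,0,6,0,0.6,0,0,9,0,0.6,0,-4,12,0,0.6,0,-9,14,0,0.6,0,-14,15,0,0.6,0,-19,15,0,0.6,0,-21,15,0,0.6,0,-21,15,0,0.6]}}

```text
clock: 22.45
eef_pos: [0.4412, -0.2612, 0.2056]
tool_rot: [-2.153, -2.288, 0.001]
force: [-0.1, 0.1, 0.1]
grip_width: 0.0511
grip_force: 0.0
```

Run:
```python
from h import *
st()
im=bot.get_image("top");p=im["pixels"].min(2).astype(int)
print(proj(im,[[.4417,-.0496,.0815],[.4412,-.0146,.0815],[.444,-.0845,.0815],[.437,.043,.005],[.434,.089,.003]]))
print("handle dark / pan map");m=im["pixels"].mean(2).astype(int)
print("\n".join(" ".join(f"{v:3d}" for v in r) for r in m[208:248:2,254:330:2]))
print([ (b[0],b[1]) for b in balls(im,(130,120,250,200))])
```

```text
22.45 [ 0.4412 -0.2612  0.2056] yaw 3.48 tilt 0.02 F [-0.09  0.09  0.1 ] T [ 0.06 -0.03  0.06] 0.0511
[[313.99199105 223.43449913]
 [300.46488249 223.54507734]
 [327.49352941 222.62738972]
 [279.17231186 226.57654197]
 [262.7584969  227.57640146]]
handle dark / pan map
 43  46  41  46  43  42  44  46  46  45  40  47  46  47  42  47  43  45  50  59  84  93  58  43  42  45  45  40  41  41  45  43  46  47  41  42  46  45
 44  44  43  42  45  43  58  63  83  94 113 139 176 183 233 245 253 255 255 255 255 255 255 222  39  44  48  44  45  47  46  42  40  40  42  45  45  42
 38  51 166 246 253 255 255 255 255 255 255 254 254 254 251 243 245 245 244 244 244 243 243 255 215  42  45  44  44  42  42  46  42  48  43  43  43  43
 53 254 255 247 245 245 245 245 245 244 245 245 246 246 248 247 248 253 253 254 255 252 239 235 254  43  45  45  47  45  46  44  47  43  43  41  42  44
163 255 249 248 250 252 254 254 255 255 255 255 255 255 255 255 255 255 255 255 255 255 253 226 254  44  41  42  39  49  41  38  45  39  44  46  46  43
237 251 248 254 255 255 255 255 255 255 255 250 253 225 249 253 254 25
[... 1703 characters left out ...]
10  41  40  44  39  45  47  41  46  45  44  43  42
 47 200 254 230 218 205 196 197 197 197 201 206 207 212 216 216 234 248 246 252 251 254 254 253 111  48  41  45  42  46  41  45  49  41  45  44  44  45
 46  43 254 254 248 246 248 252 254 254 254 254 253 253 235 183 180 112  43  41  46  44  44  46  42  43  45  46  45  42  44  47  45  44  45  46  45  44
 43  44  44  50 111 108  41  43  41  43  47  46  40  44  37  41  43  44  43  43  44  42  48  47  41  45  45  41  43  43  47  40  43  43  43  43  46  44
[(array([134. , 131.5]), np.int32(4)), (array([133. , 152.5]), np.int32(4)), (array([234.4, 158.7]), np.int32(90)), (array([172.8, 171.9]), np.int32(710)), (array([131. , 165.8]), np.int32(4))]
```

```bash
python3 -c "
from cell import bot
print(bot.job_done())"
```

```text
the job is handed in; nothing more can be done
None
```

I tipped three balls into the bowl, left the other three in the media tray, put the empty scoop back in its tray where it started, let go, and handed the job in at about 22.5 s. The tool couldn't tilt, so I shook the balls out of the level scoop over the bowl. No score came back. The last checks used image numbers rather than pictures.

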